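# Roll the stoppered culture tube onto the reading line of the viewing pad

### The job

Get the viewing pad ready for reading the stoppered culture tube (the one with cream-coloured medium in its base): push the upper half of the lying tube's flank sideways with the fingertips so that it rolls over the pad until it lies centred along the black reading line, and press down the raised end of the pad's red rocker switch to turn the backlight on. Roll the tube gently, without dragging or lifting it, and leave the open blank tube on the other side of the line, and everything else on the bench, where it is.

Things in the scene. Friction and masses are not known exactly. Their poses are not given: they have to be found in the camera images.
- pad: backlit viewing pad, fixed: flat pale grey-blue plate 300 mm (x) by 330 mm (y), top 12 mm above the bench, in a grey frame whose rim stands 4 mm above the plate; along its +y side a grey control strip 50 mm wide, also 4 mm above the plate. Origin at the plate's centre at bench height; x points away from the robot along the reading line, y to the left. It may stand turned by some degrees
- line (a point): middle of the black reading line, on the pale grey-blue plate's top; the line is 4 mm wide and 262 mm long and runs along the pad's x, with short ruling ticks 22 mm to either side of it. Same axes as the pad
- sample: stoppered glass tube, cream medium in its base end, 32 mm diameter, 258 mm long, about 60 g, lying left or right of the line, nearly along it. Origin at the centre of its base, which faces the robot; z along its axis to the stopper; its x axis points down at first and turns as it rolls (half over in 50 mm). Pushed slowly it stops a few mm past the push
- sample_mid (a point): point on the sample tube's axis 122 mm from the base, the middle of the glass; 16 mm above the pale grey-blue plate when the tube lies on it. The glass is smooth: a finger pushing the flank with its lower end 8 to 18 mm above the plate rolls it along ahead; one laid on the very top moves it half as far as the finger goes and soon runs off. It rolls square to its own axis: its slight skew (under 3 degrees) stays
- blank: the blank: open, empty glass tube without stopper, 32 mm diameter, 244 mm long, lying loose on the pale grey-blue plate on the other side of the line from the sample; stays where it is. Origin at the centre of its base, z along its axis towards its mouth
- blank_mid (a point): point on the blank tube's axis 122 mm from the base
- switch (a joint): red rocker switch of the pad on the control strip: 0 = off, near end (towards the robot) raised; 0.4 rad = on, near end down and far end raised. Pressing the raised near end straight down by about 6 mm turns it; takes 1 to 2 N; it stays where it is left
- switch_press (a point): point on top of the raised near half of the rocker (rocker 43 mm along the pad's x by 22 mm wide) at which to press; about 31 mm above the bench when off, 25 mm when on; a black surround round the rocker stands 21 mm above the bench
- marker: black marker pen lying on the bench to the right of the pad, 132 x 12 x 13 mm; origin under its centre
- timer: white bench timer with a red dial, 62 x 62 x 38 mm, on the bench to the right of the pad; origin under its centre
- dropper: amber dropper bottle with black teat, 34 mm diameter, 84 mm tall, on the bench to the right of the pad; origin under its centre
- pot: small white sample pot, 37 mm diameter, 42 mm tall, on the bench to the left of the pad; origin under its centre
- bulb: red rubber bulb, 44 x 96 x 44 mm, on the bench to the left of the pad; origin under its centre

How it is judged (in metres and radians):
On the way:
1. the sample tube rolls at least about half over on its way to the line (it is not dragged) (angle between sample's own x axis and vertical below 0.9 rad).
At the end, for the whole second after the job is handed in: The sample tube lies at rest on the pale grey-blue plate, the middle of its glass within 6 mm of the reading line's centre line and within 30 mm of its middle along it, its axis within 5 degrees (0.09 rad) of the line; the rocker is on (at least 0.34 of 0.4 rad) (y of sample_mid in the frame of line between -0.006 and 0.006 m and x of sample_mid in the frame of line between -0.03 and 0.03 m and angle between the z axis of sample and the x axis of pad, either way round below 0.09 rad and height (world z) of sample_mid between 0.024 and 0.032 m and linear speed of sample below 0.01 m/s and value of joint switch above 0.34 rad); the robot touches nothing.
It fails at once if the sample tube is lifted off the pad (height (world z) of sample_mid above 0.037 m).
It fails at once if the sample tube is pressed hard (more than 20 N) (contact force between the fingers and sample above 20 N).
It fails at once if the blank tube is moved (more than 12 mm) (distance of blank_mid from where it was at the start of the episode above 0.012 m).
It fails at once if something else on the bench is moved (more than 20 mm) (distance of any of marker, timer, dropper, pot, bulb from where it was at the start of the episode above 0.02 m).
It also fails if it takes over 45 s, if anything falls off the work surface, if the arm or the gripper's body presses on something with over 40 N, if the wrist force passes 120 N, or if a joint passes its speed limit or range.

### The arm

A 6-joint arm with a two-finger parallel gripper is mounted at the origin on a cart in front of the work surface, level with it; the furniture and walls round the work are solid. World frame = base frame: x ahead of the robot, y to its left, z up, the work surface at z = 0. Lengths are in mm, angles in degrees, forces in N, time in s.
With the tool pointing down it reaches from about 250 to 850 mm from the base axis. Payload 12.5 kg.
Tool frame: the origin (TCP) lies midway between the tips of the shut fingers; the grasp point (between the pads) lies 19 mm behind it; z points along the fingers, x is the direction in which the jaws open and shut, and the axes are right-handed (so a half turn about z gives the same grasp; the last joint's range is limited). The gripper opens to 93 mm and grips with 3 to 60 N. Pads are 15 mm wide; open, the fingers measure 128 mm over their backs; the gripper's body (75 mm by 188 mm) begins 65 mm behind the grasp point.
Start: joints at [-68.675, 20.094, 94.641, -0, 65.266, -4.847], TCP at [242.609, -493.584, 218.633] pointing down, gripper open.
Joint ranges: [-157.81, 157.81], [-45, 120.19], [0.68, 151.7], [-89.99, 269.99], [4.06, 180], [-164.3, 164.3]. Speed limits (degrees/s): [127.2, 127.2, 159.86, 180, 180, 180].

### API

Orientations are given as [roll, pitch, yaw] about the fixed x, y, z axes, in that order (R = Rz(yaw) Ry(pitch) Rx(roll)).
In Python, from station import r gives the robot as it stands.
- The arm moves only by the tool jog_arm, never from a script. Its argument "moves" is a list of rows, each an object of numbers: "x", "y", "z": the shift along the tool's x, y, z in mm; "turn": the turn about the tool's z in degrees; "gripper": the closure, from -1 (fully open) to 1 (shut). In form: [{"x": .., "y": .., "z": .., "turn": .., "gripper": ..}, ...]. A call has 1 to 10 rows; each row shifts and turns the pose as measured when the row begins, along the tool's axes as they then stand; what a row does not reach is not made up. A row lasts 1/10 s, in which the tool goes at most 50 mm and 8.59 degrees, less where a joint would pass 70% of its speed; a pose out of reach is approached as far as the arm can. A call is refused whole if a number of a shift passes 50 or a number of a turn 8.59, either way. A call with a gripper value outside its range is refused whole. The fingers move at their own pace and stop on an object; "newtons" is the grip in N (left out, the last holds). Time passes only in rows, so rows that do not move let the fingers close. It gives the time, the measured TCP pose, the force and the opening at its end, in the units of the state.
- r.state(): the state, without advancing time (a new reading comes with each control period).
- r.capture(name): name is "scene" or "top"; returns the picture (384x512x3 uint8, blue, green, red); there is no depth.
- r.camera_params(name): a dict with "K" (3x3 intrinsics, pixels), "xyz" and "orientation" of the camera in the world. Camera axes: x right, y up, looking along -z (the intrinsics and any distortion apply to the point x, -y, -z); pixel columns grow to the right and rows downward; lengths in mm; the calibration is good to about 2 mm. A picture is of the moment at which its call begins. camera_params takes no time and is no camera call.
- r.finish_job(): hands the job in, once; it reports no verdict.
Trained networks look in the newest picture that a camera, given by its name, has taken for a name from the list of things; names that differ only in an ending like _2 or _b are one class to them, and where a whole thing is asked for, a point or a joint stands for the part that bears it (a point fixed in the world has none). Each returns a list of dicts, best first, with "conf" (0 to 1); they miss things now and then, are a little off and sometimes report something else, mostly with a low value. They report only what shows in the picture. A call takes as long as a camera call.
- r.recognise(camera, label): "centre" ([column, row] in pixels, amid what is visible of it).
- r.trace(camera, label): "pixels" (384x512 bool, what is visible of it) and "centre" ([column, row] in pixels, amid what is visible of it).
- r.tip_of(camera, label): "centre" ([column, row] in pixels: a listed point, or the origin of a listed thing).
The state is a dict: "time_s": time; "qpos": joint angles; "joint_velocities": joint speeds; "effort": joint torques, N m; "tool_pos": TCP position; "tool_rot": TCP orientation; "contact_force": force on the tool from outside, world axes, zero at the start; "wrist_torque": the same for the moment, N m; "opening": finger opening in mm.
Only numpy, scipy, OpenCV 4.12 (cv2) and the standard library are available. Lean on these libraries where they do the work, as an engineer would, in place of code of your own. Each camera call takes 0.05 s, during which the arm holds its last target. There are 200 camera calls.

## Working session

There is one attempt and no reset: what is moved stays moved. The work goes in short steps, Python scripts to look and compute and a tool call to move; the robot and the scene stay as the last step left them, time stands still between calls to the robot, and variables do not carry over. Pictures are saved under pics/ and viewed, about 8 in all and at most 12, crops included, and the job is handed in when it is done.

Besides the shell and the picture viewer there is one more tool, called by a JSON object that holds its "fn" and its "kwargs", one argument or row to a line. jog_arm: Moves the arm, as the interface text tells. Its arguments: {"type":"object","properties":{"moves":{"type":"array"},"newtons":{"type":"number"}},"required":["moves"]}

```bash
mkdir -p pics
cat > h.py <<'E'
import numpy as np, cv2
from scipy.spatial.transform import Rotation as R
from station import r
def ray(cam,px):
    p=r.camera_params(cam); K=np.array(p["K"]); o=np.array(p["xyz"],float)
    d=np.linalg.inv(K)@[px[0],px[1],1]; d=np.array([d[0],-d[1],-d[2]])
    return o, R.from_euler('xyz',p["orientation"],degrees=True).as_matrix()@d
def at(cam,px,z):
    o,d=ray(cam,px); return o+d*(z-o[2])/d[2]
def proj(cam,P):
    p=r.camera_params(cam); K=np.array(p["K"])
    c=R.from_euler('xyz',p["orientation"],degrees=True).as_matrix().T@(np.array(P)-p["xyz"])
    q=K@[c[0],-c[1],-c[2]]; return q[:2]/q[2]
E
python3 - <<'E'
from h import *
Z=dict(sample_mid=28,sample=28,blank_mid=28,blank=28,line=12,pad=0,switch_press=31)
for c in("top","scene"):
    im=r.capture(c); cv2.imwrite(f"pics/{c}0.png",im); p=r.camera_params(c); print(c,p)
    for n,z in Z.items():
        t=r.tip_of(c,n)[:1]
        for k in t: print(n,np.round(k["centre"],1),round(k["conf"],2),at(c,k["centre"],z).round(1))
print(r.state()["tool_pos"],r.state()["tool_rot"],r.state()["time_s"])
E
```

```text
top {'K': array([[400.05057141,   0.        , 255.59072537],
       [  0.        , 400.05057141, 197.14250694],
       [  0.        ,   0.        ,   1.        ]]), 'xyz': array([ 275.86823799,    4.52332967, 1383.79919388]), 'orientation': array([ 11.43233824,   0.16510923, -91.45504394])}
sample_mid [272.1 194.4] 0.91 [558.3 -55.9  28. ]
sample [279.  231.6] 0.75 [428.6 -75.   28. ]
blank_mid [218.2 207.7] 0.75 [516.4 131.   28. ]
blank [224.1 239. ] 0.94 [408.2 111.8  28. ]
line [246.8 197.9] 0.6 [551.4  32.2  12. ]
pad [247.7 199.6] 0.91 [547.6  29.4   0. ]
switch_press [195.3 219.9] 0.61 [475.6 209.1  31. ]
scene {'K': array([[407.38669783,   0.        , 252.72794438],
       [  0.        , 407.38669783, 185.97941849],
       [  0.        ,   0.        ,   1.        ]]), 'xyz': array([ -23.85169573,  769.75196924, 1008.68415044]), 'orientation': array([  44.38256786,   -0.64402515, -142.08359677])}
sample_mid [266.4 174. ] 0.7 [555.9 -69.7  28. ]
sample [295.5 188.6] 0.79 [437.5 -73.9  28. ]
blank_mid [241.  210.9] 0.58 [518.4 116.4  28. ]
blank [269.4 227.2] 0.76 [408.6 113.4  28. ]
line [252.1 191.4] 0.87 [552.7  14.8  12. ]
pad [251.1 198. ] 0.63 [543.4  32.    0. ]
switch_press [231.9 233.4] 0.46 [481.7 204.9  31. ]
[ 242.61612256 -493.57620856  218.61534779] [-1.79999077e+02  1.70838855e-03 -6.38252416e+01] 0.8
```

```bash
python3 -c "
import cv2
a=cv2.imread('pics/top0.png');cv2.imwrite('pics/top0b.png',cv2.resize(a,(800,600),interpolation=2))"
```

```text
(no output)
```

View pics/top0b.png

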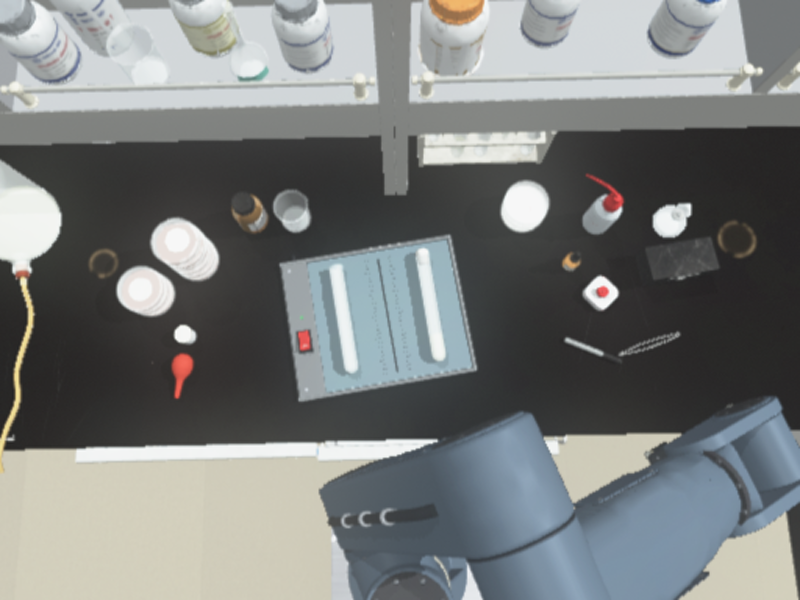

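View pics/scene0.png

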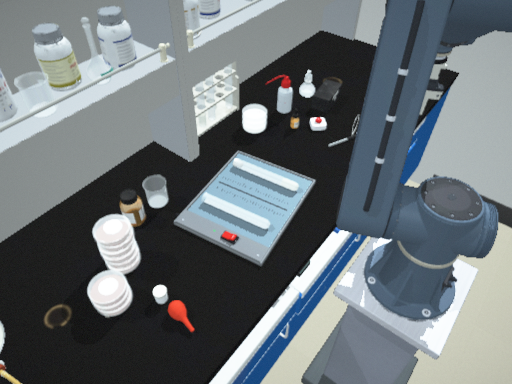

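The top view shows the pad turned about 9°, with the line running from (397,371) to (379,260) in the enlarged picture. The tubes lie on either side and the rocker is at (304,341). Next I'll fit the line and tube axes accurately and check which tube is stoppered.

```bash
cat >> h.py <<'E'
def rect(cam,im,z,x0,x1,y0,y1,s=2):
    # rectified view: column = (y1-y)*s , row=(x1-x)*s
    W,H=int((y1-y0)*s),int((x1-x0)*s)
    src=np.float32([proj(cam,[x,y,z]) for x,y in((x1,y1),(x1,y0),(x0,y0),(x0,y1))])
    M=cv2.getPerspectiveTransform(src,np.float32([[0,0],[W,0],[W,H],[0,H]]))
    return cv2.warpPerspective(im,M,(W,H),flags=cv2.INTER_CUBIC)
def axis(cam,lab,z):
    t=r.trace(cam,lab)
    if not t: return None
    m=t[0]["pixels"]; v,u=np.nonzero(m)
    P=np.array([at(cam,(a,b),z)[:2] for a,b in zip(u,v)])
    c=P.mean(0); d=np.linalg.svd(P-c)[2][0]; d*=np.sign(d[0]); s=(P-c)@d
    return t[0]["conf"],c.round(1),round(np.degrees(np.arctan2(d[1],d[0])),2),(c+d*s.min()).round(1),(c+d*s.max()).round(1),len(u)
E
python3 - <<'E'
from h import *
for c in("top","scene"):
    im=cv2.imread(f"pics/{c}0.png")
    for n in("sample","blank"): print(c,n,axis(c,n,28))
    print(c,"switch",axis(c,"switch",28))
    g=rect(c,im,12,380,740,-150,240); cv2.imwrite(f"pics/{c}_r.png",cv2.resize(g,(650,600)))
    y=cv2.cvtColor(g,cv2.COLOR_BGR2GRAY).astype(float)
    pts=[]
    for x in range(445,650,5):   # darkest near predicted line
        yc=23+np.tan(np.radians(8))*(x-552)
        row=int((740-x)*2); a=int((240-yc)*2); w=y[row,a-36:a+36]; k=w.argmin()
        q=w[max(k-6,0):k+7]; wt=np.clip(np.median(w)-q,0,None); pts.append((x,240-(a-36+max(k-6,0)+(wt*np.arange(len(q))).sum()/wt.sum())/2))
    pts=np.array(pts); f=np.polyfit(pts[:,0],pts[:,1],1); res=pts[:,1]-np.polyval(f,pts[:,0]); k=abs(res)<3; f=np.polyfit(pts[k,0],pts[k,1],1)
    print(c,"line yaw",np.degrees(np.arctan(f[0])),"y at 552",np.polyval(f,552),k.sum(),len(k),res[k].std())
a=np.hstack([cv2.resize(cv2.imread(f"pics/{c}_r.png"),(400,370)) for c in("top","scene")]);cv2.imwrite("pics/r0.png",a)
E
```

```text
top sample (0.62, array([555.8, -66.1]), np.float64(7.53), array([430.5, -82.7]), array([686.5, -48.8]), 678)
top blank (0.61, array([533.7, 127.6]), np.float64(7.92), array([414.1, 110.9]), array([652.8, 144.1]), 570)
top switch (0.61, array([484., 213.]), np.float64(5.65), array([464.9, 211.1]), array([503.4, 215. ]), 68)
top line yaw 8.431951116332819 y at 552 31.552321730911622 41 41 0.16018031150391565
scene sample (0.91, array([565.4, -66.8]), np.float64(7.46), array([438.6, -83.4]), array([692.5, -50.1]), 600)
scene blank (0.62, array([534.3, 125.3]), np.float64(7.94), array([415.3, 108.7]), array([662. , 143.1]), 671)
scene switch (0.5, array([489.2, 216. ]), np.float64(9.95), array([469.2, 212.5]), array([507.9, 219.3]), 82)
scene line yaw 8.433547174510421 y at 552 31.16581219536971 41 41 0.3304103622423342
```

View pics/r0.png

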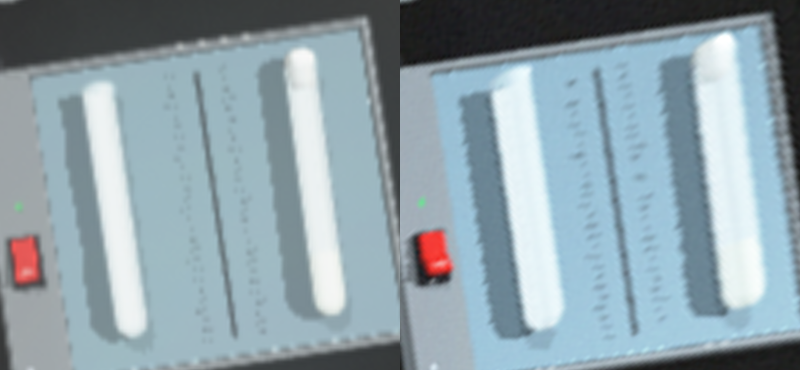

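The right-hand tube has the stopper and cream base, so it is the sample. It needs about 97 mm of roll towards +y. First I'll turn the jaws along the tube so both fingertips push it.

{"fn": "jog_arm", "kwargs": {
  "moves": [
    {"turn": -8},
    {"turn": -8},
    {"turn": -8},
    {"turn": -8},
    {"turn": -8},
    {"turn": -8},
    {"turn": -8},
    {"turn": -8},
    {"turn": -7.5},
    {"turn": 0}
  ]
}}

```text
invalid input at $.moves[0]: expected keys x, y, z, turn, gripper
```

{"fn": "jog_arm", "kwargs": {
  "moves": [
    {"x": 0, "y": 0, "z": 0, "turn": -8, "gripper": -1},
    {"x": 0, "y": 0, "z": 0, "turn": -8, "gripper": -1},
    {"x": 0, "y": 0, "z": 0, "turn": -8, "gripper": -1},
    {"x": 0, "y": 0, "z": 0, "turn": -8, "gripper": -1},
    {"x": 0, "y": 0, "z": 0, "turn": -8, "gripper": -1},
    {"x": 0, "y": 0, "z": 0, "turn": -8, "gripper": -1},
    {"x": 0, "y": 0, "z": 0, "turn": -8, "gripper": -1},
    {"x": 0, "y": 0, "z": 0, "turn": -8, "gripper": -1},
    {"x": 0, "y": 0, "z": 0, "turn": -7.5, "gripper": -1}
  ]
}}

```text
time_s: 2.0
tool_pos: [242.6, -493.6, 218.7]
tool_rot: [180.0, -0.0, 10.4]
contact_force: [-0.2, 0.2, -0.2]
opening: 92.9
```

{"fn": "jog_arm", "kwargs": {
  "moves": [
    {"x": 34, "y": -34, "z": 0, "turn": 2.9, "gripper": -1},
    {"x": 34, "y": -34, "z": 0, "turn": 0, "gripper": -1},
    {"x": 34, "y": -34, "z": 0, "turn": 0, "gripper": -1},
    {"x": 34, "y": -34, "z": 0, "turn": 0, "gripper": -1},
    {"x": 34, "y": -34, "z": 0, "turn": 0, "gripper": -1},
    {"x": 34, "y": -34, "z": 0, "turn": 0, "gripper": -1},
    {"x": 34, "y": -34, "z": 0, "turn": 0, "gripper": -1},
    {"x": 34, "y": -34, "z": 0, "turn": 0, "gripper": -1},
    {"x": 20, "y": -15, "z": 0, "turn": 0, "gripper": -1},
    {"x": 0, "y": 0, "z": 0, "turn": 0, "gripper": -1}
  ]
}}

```text
time_s: 3.0
tool_pos: [498.8, -155.9, 219.1]
tool_rot: [179.8, -0.2, 7.8]
contact_force: [-0.7, -0.1, 0.6]
opening: 93.0
```

{"fn": "jog_arm", "kwargs": {
  "moves": [
    {"x": 34, "y": -20, "z": 0, "turn": 0.3, "gripper": -1},
    {"x": 33, "y": -20, "z": 0, "turn": 0, "gripper": -1},
    {"x": 0, "y": 0, "z": 40, "turn": 0, "gripper": -1},
    {"x": 0, "y": 0, "z": 40, "turn": 0, "gripper": -1},
    {"x": 0, "y": 0, "z": 40, "turn": 0, "gripper": -1},
    {"x": 0, "y": 0, "z": 0, "turn": 0, "gripper": -1},
    {"x": 0, "y": 0, "z": 0, "turn": 0, "gripper": -1}
  ]
}}

```text
time_s: 3.7
tool_pos: [562.3, -109.9, 98.1]
tool_rot: [179.7, -0.4, 7.5]
contact_force: [-0.5, -0.5, 0.9]
opening: 92.8
```

Run:
```python
from h import *
im=r.capture("scene");t=r.capture("top")
print(r.state()["tool_pos"],r.state()["time_s"])
print(axis("scene","sample",28),axis("top","sample",28))
a=np.hstack([cv2.resize(im[120:280,170:330],(400,400),interpolation=2),cv2.resize(t[130:290,170:330],(400,400),interpolation=2)]);cv2.imwrite("pics/a1.png",a)
```

```text
[ 562.58541048 -109.76862328   98.71022508] 3.8
(0.76, array([557.5, -68.1]), np.float64(7.38), array([435.7, -83.9]), array([689.7, -51. ]), 608) (0.59, array([668.1, -47.1]), np.float64(-9.74), array([646.2, -43.4]), array([686.8, -50.4]), 59)
```

View pics/a1.png

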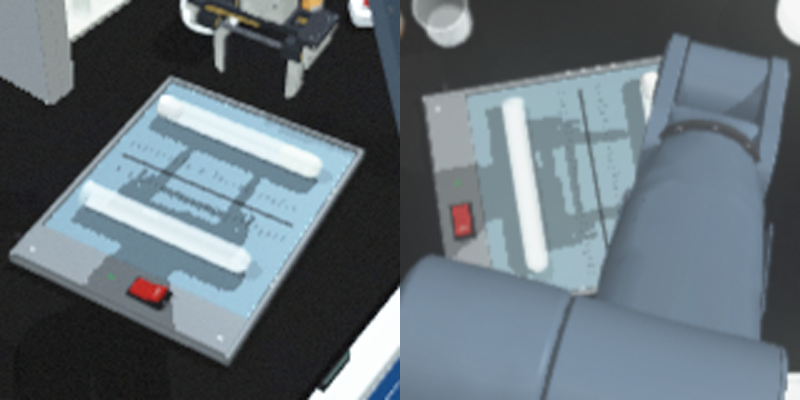

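The scene view shows the fingers behind the sample, clear of the pad, with the tube unmoved. Going down to the pushing height next.

{"fn": "jog_arm", "kwargs": {
  "moves": [
    {"x": 0, "y": -2, "z": 30, "turn": 0, "gripper": -1},
    {"x": 0, "y": 0, "z": 30, "turn": 0, "gripper": -1},
    {"x": 0, "y": 0, "z": 12, "turn": 0, "gripper": -1},
    {"x": 0, "y": 0, "z": 0, "turn": 0, "gripper": -1},
    {"x": 0, "y": 0, "z": 0, "turn": 0, "gripper": -1}
  ]
}}

```text
time_s: 4.4
tool_pos: [568.1, -109.6, 32.8]
tool_rot: [179.3, -1.2, 7.5]
contact_force: [0.1, 0.6, 0.1]
opening: 92.9
```

{"fn": "jog_arm", "kwargs": {
  "moves": [
    {"x": -3, "y": 0, "z": 5, "turn": 0, "gripper": -1},
    {"x": -3, "y": 0, "z": 4, "turn": 0, "gripper": -1},
    {"x": 0, "y": -4, "z": 0, "turn": 0, "gripper": -1},
    {"x": 0, "y": -4, "z": 0, "turn": 0, "gripper": -1},
    {"x": 0, "y": -4, "z": 0, "turn": 0, "gripper": -1},
    {"x": 0, "y": 0, "z": 0, "turn": 0, "gripper": -1}
  ]
}}

```text
time_s: 5.0
tool_pos: [561.9, -98.0, 26.5]
tool_rot: [179.2, -1.4, 7.5]
contact_force: [0.5, -0.4, -0.1]
opening: 93.0
```

{"fn": "jog_arm", "kwargs": {
  "moves": [
    {"x": 0, "y": -3, "z": 1, "turn": 0, "gripper": -1},
    {"x": 0, "y": -3, "z": 1, "turn": 0, "gripper": -1},
    {"x": 0, "y": -3, "z": 0, "turn": 0, "gripper": -1},
    {"x": 0, "y": -3, "z": 0, "turn": 0, "gripper": -1},
    {"x": 0, "y": -3, "z": 0, "turn": 0, "gripper": -1},
    {"x": 0, "y": -3, "z": 0, "turn": 0, "gripper": -1},
    {"x": 0, "y": -3, "z": 0, "turn": 0, "gripper": -1},
    {"x": 0, "y": -3, "z": 0, "turn": 0, "gripper": -1}
  ]
}}

```text
time_s: 5.8
tool_pos: [558.7, -72.2, 24.1]
tool_rot: [179.2, -1.4, 7.5]
contact_force: [-0.4, 0.0, 0.1]
opening: 93.1
```

```bash
cat >> h.py <<'E'
def chk(cam="scene"):
    im=r.capture(cam); s=r.state(); a=axis(cam,"sample",28); b=axis(cam,"blank",28)
    n=np.array([-.1466,.9892]); L=np.array([542,29.8]); 
    print(cam,s["time_s"],s["tool_pos"].round(1),s["contact_force"].round(1))
    for k in(a,b): print(k, "lat",((k[1]-L)@n).round(1) if k else None)
    print("tcp lat",((s["tool_pos"][:2]-L)@n).round(1)); return im
E
python3 -c "
from h import *
chk()"
```

```text
scene 5.85 [558.6 -71.8  24. ] [ 0.2  0.6 -0.8]
(0.78, array([556.8, -49.4]), np.float64(7.6), array([433., -66.]), array([690.6, -31.6]), 663) lat -80.5
(0.76, array([534.7, 125. ]), np.float64(8.02), array([417.2, 108.4]), array([662. , 142.9]), 656) lat 95.2
tcp lat -103.0
```

{"fn": "jog_arm", "kwargs": {
  "moves": [
    {"x": 0, "y": -3, "z": 0, "turn": 0, "gripper": -1},
    {"x": 0, "y": -3, "z": 0, "turn": 0, "gripper": -1},
    {"x": 0, "y": -3, "z": 0, "turn": 0, "gripper": -1},
    {"x": 0, "y": -3, "z": 0, "turn": 0, "gripper": -1},
    {"x": 0, "y": -3, "z": 0, "turn": 0, "gripper": -1},
    {"x": 0, "y": -3, "z": 0, "turn": 0, "gripper": -1},
    {"x": 0, "y": -3, "z": 0, "turn": 0, "gripper": -1},
    {"x": 0, "y": -3, "z": 0, "turn": 0, "gripper": -1},
    {"x": 0, "y": -3, "z": 0, "turn": 0, "gripper": -1},
    {"x": 0, "y": -3, "z": 0, "turn": 0, "gripper": -1}
  ]
}}

```text
time_s: 6.95
tool_pos: [554.6, -40.3, 23.7]
tool_rot: [179.2, -1.4, 7.5]
contact_force: [0.5, 0.8, -0.0]
opening: 93.4
```

```bash
python3 -c "
from h import *
chk()"
```

```text
scene 7.0 [554.5 -40.   23.7] [0.6 0.4 0.3]
(0.95, array([551.5, -17.4]), np.float64(6.7), array([427.7, -32. ]), array([687.7,  -1.4]), 658) lat -48.1
(0.55, array([539.8, 126.7]), np.float64(7.54), array([415. , 110.1]), array([664.9, 143.2]), 771) lat 96.2
tcp lat -70.8
```

{"fn": "jog_arm", "kwargs": {
  "moves": [
    {"x": 0, "y": -3, "z": 0, "turn": 0, "gripper": -1},
    {"x": 0, "y": -3, "z": 0, "turn": 0, "gripper": -1},
    {"x": 0, "y": -3, "z": 0, "turn": 0, "gripper": -1},
    {"x": 0, "y": -3, "z": 0, "turn": 0, "gripper": -1},
    {"x": 0, "y": -3, "z": 0, "turn": 0, "gripper": -1},
    {"x": 0, "y": -3, "z": 0, "turn": 0, "gripper": -1},
    {"x": 0, "y": -3, "z": 0, "turn": 0, "gripper": -1},
    {"x": 0, "y": -2, "z": 0, "turn": 0, "gripper": -1},
    {"x": 0, "y": -1, "z": 0, "turn": 0, "gripper": -1},
    {"x": 0, "y": 0, "z": 0, "turn": 0, "gripper": -1}
  ]
}}

```text
time_s: 8.1
tool_pos: [551.3, -14.6, 23.3]
tool_rot: [179.2, -1.4, 7.5]
contact_force: [-1.0, -0.5, 0.4]
opening: 93.2
```

```bash
python3 -c "
from h import *
chk()"
```

```text
scene 8.15 [551.3 -14.6  23.4] [ 0.5 -0.7  0.4]
(0.98, array([559. ,   9.3]), np.float64(6.53), array([428.2,  -5.7]), array([685.3,  23.8]), 615) lat -22.8
(0.73, array([535.6, 125.9]), np.float64(8.21), array([414.5, 108.4]), array([664.7, 144.5]), 747) lat 96.0
tcp lat -45.3
```

{"fn": "jog_arm", "kwargs": {
  "moves": [
    {"x": 0, "y": -2, "z": 0, "turn": 0, "gripper": -1},
    {"x": 0, "y": -2, "z": 0, "turn": 0, "gripper": -1},
    {"x": 0, "y": -2, "z": 0, "turn": 0, "gripper": -1},
    {"x": 0, "y": -2, "z": 0, "turn": 0, "gripper": -1},
    {"x": 0, "y": -2, "z": 0, "turn": 0, "gripper": -1},
    {"x": 0, "y": -2, "z": 0, "turn": 0, "gripper": -1},
    {"x": 0, "y": -2, "z": 0, "turn": 0, "gripper": -1},
    {"x": 0, "y": -1, "z": 0, "turn": 0, "gripper": -1},
    {"x": 0, "y": 0, "z": 0, "turn": 0, "gripper": -1},
    {"x": 0, "y": 0, "z": 0, "turn": 0, "gripper": -1}
  ]
}}

```text
time_s: 9.25
tool_pos: [549.2, 1.4, 23.1]
tool_rot: [179.2, -1.4, 7.5]
contact_force: [0.0, 0.2, -0.2]
opening: 93.4
```

```bash
python3 -c "
from h import *
a=chk();b=chk('top')
cv2.imwrite('pics/a2.png',np.hstack([cv2.resize(k,(400,400),interpolation=2) for k in(a[120:280,170:330],b[130:290,170:330])]))"
```

```text
scene 9.3 [549.2   1.4  23.1] [ 0.5 -0.   0.4]
(0.89, array([554.6,  25.4]), np.float64(6.89), array([425. ,   9.8]), array([683.5,  41. ]), 713) lat -6.2
(0.77, array([534.8, 125.6]), np.float64(7.67), array([413.3, 109.2]), array([664.7, 143.1]), 779) lat 95.8
tcp lat -29.2
top 9.45 [549.2   1.3  23.1] [ 0.5 -0.2 -0. ]
None lat None
(0.89, array([568.5, 133.3]), np.float64(6.74), array([464.2, 121. ]), array([652.6, 143.2]), 417) lat 98.5
tcp lat -29.2
```

View pics/a2.png

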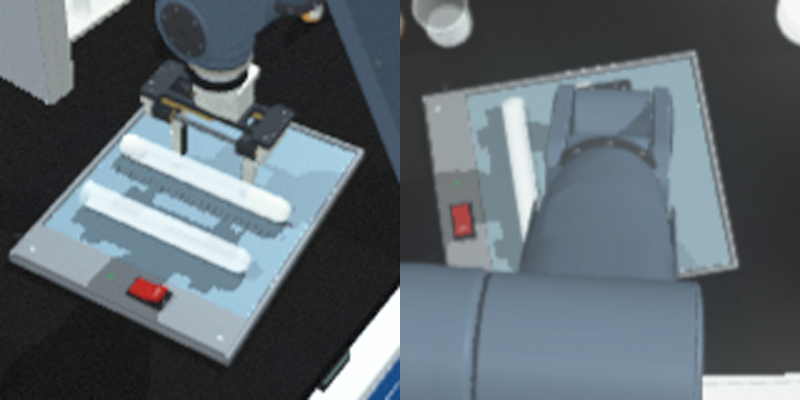

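The sample is next to the line, about 5 mm short, and the blank is unmoved. Giving it a last small push, then backing off.

{"fn": "jog_arm", "kwargs": {
  "moves": [
    {"x": 0, "y": -1, "z": 0, "turn": 0, "gripper": -1},
    {"x": 0, "y": -1, "z": 0, "turn": 0, "gripper": -1},
    {"x": 0, "y": -1, "z": 0, "turn": 0, "gripper": -1},
    {"x": 0, "y": -1, "z": 0, "turn": 0, "gripper": -1},
    {"x": 0, "y": 0, "z": 0, "turn": 0, "gripper": -1},
    {"x": 0, "y": 0, "z": 0, "turn": 0, "gripper": -1}
  ]
}}

```text
time_s: 10.15
tool_pos: [548.6, 5.7, 23.1]
tool_rot: [179.2, -1.4, 7.5]
contact_force: [0.4, -0.4, 0.3]
opening: 93.3
```

```bash
python3 -c "
from h import *
chk();chk()"
```

```text
scene 10.2 [548.6   5.6  23.1] [-0.2 -0.7 -0.2]
(0.6, array([553.2,  29.2]), np.float64(6.71), array([423.2,  13.9]), array([683.1,  44.5]), 710) lat -2.2
(0.89, array([536.2, 125.6]), np.float64(7.92), array([415.2, 108.7]), array([662. , 143.1]), 680) lat 95.6
tcp lat -24.9
scene 10.35 [548.6   5.6  23.1] [ 0.4  0.3 -0.5]
(0.56, array([547.2,  29.2]), np.float64(7.34), array([421.3,  13. ]), array([677.4,  46. ]), 675) lat -1.4
(0.71, array([535.1, 126.8]), np.float64(8.32), array([413.4, 109. ]), array([664.5, 145.7]), 833) lat 97.0
tcp lat -24.9
```

The tube is about 2 mm from the line. Backing off sideways, then up.

{"fn": "jog_arm", "kwargs": {
  "moves": [
    {"x": 0, "y": 3, "z": 0, "turn": 0, "gripper": -1},
    {"x": 0, "y": 4, "z": 0, "turn": 0, "gripper": -1},
    {"x": 0, "y": 4, "z": 0, "turn": 0, "gripper": -1},
    {"x": 0, "y": 4, "z": 0, "turn": 0, "gripper": -1},
    {"x": 0, "y": 0, "z": -10, "turn": 0, "gripper": -1},
    {"x": 0, "y": 0, "z": -30, "turn": 0, "gripper": -1},
    {"x": 0, "y": 0, "z": -40, "turn": 0, "gripper": -1},
    {"x": 0, "y": 0, "z": -30, "turn": 0, "gripper": -1},
    {"x": 0, "y": 0, "z": 0, "turn": 0, "gripper": -1}
  ]
}}

```text
time_s: 11.35
tool_pos: [547.3, -10.2, 139.1]
tool_rot: [179.2, -1.4, 7.4]
contact_force: [-0.1, -0.3, -0.7]
opening: 93.3
```

```bash
python3 -c "
from h import *
chk();chk()"
```

```text
scene 11.4 [546.5 -10.1 137.3] [ 0.1 -0.5 -0.1]
(0.97, array([547.4,  29.3]), np.float64(7.29), array([423.3,  13.4]), array([677.2,  45.9]), 619) lat -1.3
(0.83, array([535.6, 125.1]), np.float64(7.81), array([414.5, 108.5]), array([662.1, 142.5]), 626) lat 95.2
tcp lat -40.1
scene 11.55 [544.9 -10.  133.9] [ 0.4 -0.5 -0.7]
(0.71, array([546.8,  29.3]), np.float64(7.41), array([425.3,  13.5]), array([677.2,  46.3]), 628) lat -1.2
(0.55, array([534.2, 125.4]), np.float64(7.92), array([412.6, 108.5]), array([664.6, 143.6]), 775) lat 95.7
tcp lat -39.8
```

{"fn": "jog_arm", "kwargs": {
  "moves": [
    {"x": -12, "y": -27, "z": 0, "turn": 0, "gripper": -1},
    {"x": -12, "y": -27, "z": 0, "turn": 0, "gripper": -1},
    {"x": -12, "y": -27, "z": 0, "turn": 0, "gripper": -1},
    {"x": -12, "y": -27, "z": 0, "turn": 0, "gripper": -1},
    {"x": -12, "y": -27, "z": 0, "turn": 0, "gripper": -1},
    {"x": -12, "y": -27, "z": 0, "turn": 0, "gripper": -1},
    {"x": -12, "y": -25, "z": 0, "turn": 0, "gripper": -1},
    {"x": -10, "y": -20, "z": 0, "turn": 0, "gripper": -1},
    {"x": 0, "y": 0, "z": 0, "turn": 0, "gripper": -1},
    {"x": 0, "y": 0, "z": 0, "turn": 0, "gripper": -1}
  ]
}}

```text
time_s: 12.65
tool_pos: [416.9, 188.6, 121.5]
tool_rot: [179.3, -0.0, 7.3]
contact_force: [-0.1, -0.1, 0.1]
opening: 93.0
```

{"fn": "jog_arm", "kwargs": {
  "moves": [
    {"x": -1, "y": -13, "z": 0, "turn": 0, "gripper": -1},
    {"x": 0, "y": 0, "z": 30, "turn": 0, "gripper": -1},
    {"x": 0, "y": 0, "z": 30, "turn": 0, "gripper": -1},
    {"x": 0, "y": 0, "z": 8, "turn": 0, "gripper": -1},
    {"x": 0, "y": 0, "z": 0, "turn": 0, "gripper": -1},
    {"x": 0, "y": 0, "z": 0, "turn": 0, "gripper": -1}
  ]
}}

```text
time_s: 13.25
tool_pos: [417.5, 200.9, 52.0]
tool_rot: [179.3, -0.1, 7.0]
contact_force: [0.0, 0.2, 0.3]
opening: 92.9
```

```bash
python3 -c "
from h import *
a=chk();b=r.capture('top')
cv2.imwrite('pics/a3.png',np.hstack([cv2.resize(k,(400,400),interpolation=2) for k in(a[190:270,190:270],b[170:250,150:230])]))"
```

```text
Traceback (most recent call last):
  File "h.py", line 28, in chk
    im=r.capture(cam); s=r.state(); a=axis(cam,"sample",28); b=axis(cam,"blank",28)
                                                               ~~~~^^^^^^^^^^^^^^^^
  File "h.py", line 24, in axis
    P=np.array([at(cam,(a,b),z)[:2] for a,b in zip(u,v)])
                ~~^^^^^^^^^^^^^
  File "h.py", line 9, in at
    o,d=ray(cam,px); return o+d*(z-o[2])/d[2]
        ~~~^^^^^^^^
  File "h.py", line 5, in ray
    p=r.camera_params(cam); K=np.array(p["K"]); o=np.array(p["xyz"],float)
ValueError: time passes only in moves, steps and waits
```

```bash
sed -i 's/r\.camera_params(cam)/cp(cam)/; s/^from station import r/from station import r\nfrom functools import lru_cache\n@lru_cache\ndef cp(c): return r.camera_params(c)/' h.py; python3 -c "
from h import *
a=r.capture('scene');b=r.capture('top')
cv2.imwrite('pics/a3.png',np.hstack([cv2.resize(k,(400,400),interpolation=2) for k in(a[190:270,190:270],b[170:250,150:230])]))
print(r.state()['tool_pos'], proj('scene',[476,209,31]),proj('top',[476,209,31]))"
```

```text
[417.52566639 200.98490132  52.20211955] [232.48958517 235.20099674] [195.34353232 219.77960916]
```

View pics/a3.png

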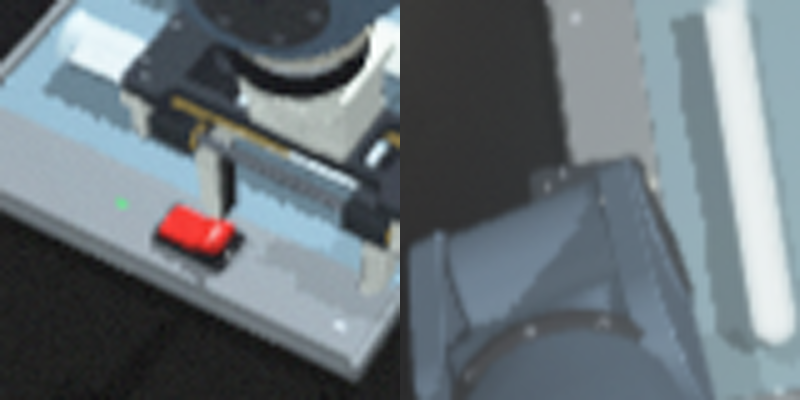

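The finger is right above the raised near end of the rocker, around crop position (218,240). Pressing straight down.

{"fn": "jog_arm", "kwargs": {
  "moves": [
    {"x": 0, "y": 0, "z": 10, "turn": 0, "gripper": -1},
    {"x": 0, "y": 0, "z": 6, "turn": 0, "gripper": -1},
    {"x": 0, "y": 0, "z": 3, "turn": 0, "gripper": -1},
    {"x": 0, "y": 0, "z": 2, "turn": 0, "gripper": -1},
    {"x": 0, "y": 0, "z": 0, "turn": 0, "gripper": -1}
  ]
}}

```text
time_s: 14.0
tool_pos: [417.8, 200.8, 29.9]
tool_rot: [179.3, -0.2, 7.1]
contact_force: [-0.4, 0.5, 0.7]
opening: 92.8
```

{"fn": "jog_arm", "kwargs": {
  "moves": [
    {"x": 0, "y": 0, "z": 1, "turn": 0, "gripper": -1},
    {"x": 0, "y": 0, "z": 1, "turn": 0, "gripper": -1},
    {"x": 0, "y": 0, "z": 1, "turn": 0, "gripper": -1},
    {"x": 0, "y": 0, "z": 1, "turn": 0, "gripper": -1},
    {"x": 0, "y": 0, "z": 0, "turn": 0, "gripper": -1}
  ]
}}

```text
time_s: 14.5
tool_pos: [417.9, 200.8, 25.8]
tool_rot: [179.3, -0.3, 7.1]
contact_force: [0.2, -0.3, -0.4]
opening: 92.9
```

{"fn": "jog_arm", "kwargs": {
  "moves": [
    {"x": 0, "y": 0, "z": 1, "turn": 0, "gripper": -1},
    {"x": 0, "y": 0, "z": 1, "turn": 0, "gripper": -1},
    {"x": 0, "y": 0, "z": 0, "turn": 0, "gripper": -1}
  ]
}}

```text
time_s: 14.8
tool_pos: [418.1, 200.9, 25.4]
tool_rot: [179.4, -0.3, 7.1]
contact_force: [-2.0, -0.5, 3.1]
opening: 92.5
```

```bash
python3 -c "
from h import *
a=chk()
cv2.imwrite('pics/a4.png',cv2.resize(a[190:270,190:270],(400,400),interpolation=2))"
```

```text
scene 14.85 [418.1 200.9  25.4] [-3.3 -0.9  5.8]
(0.48, array([517.4,  25.1]), np.float64(6.88), array([423.2,  13.7]), array([677.3,  44.4]), 231) lat -1.0
(0.57, array([626.2, 139.4]), np.float64(6.67), array([592.1, 135.4]), array([662.2, 143.6]), 193) lat 96.1
tcp lat 187.4
```

View pics/a4.png

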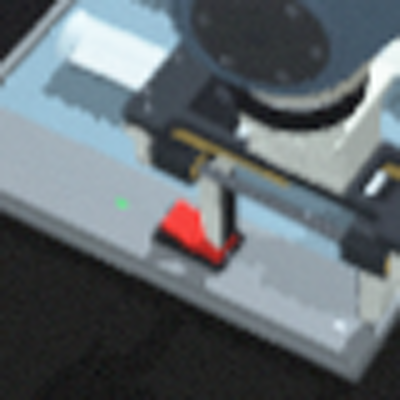

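The far end is now raised and a firm stop shows at about 6 N, so the switch is on. Lifting and clearing the view.

{"fn": "jog_arm", "kwargs": {
  "moves": [
    {"x": 0, "y": 0, "z": -5, "turn": 0, "gripper": -1},
    {"x": 0, "y": 0, "z": -20, "turn": 0, "gripper": -1},
    {"x": 0, "y": 0, "z": -40, "turn": 0, "gripper": -1},
    {"x": 0, "y": 0, "z": -40, "turn": 0, "gripper": -1},
    {"x": 0, "y": 0, "z": -40, "turn": 0, "gripper": -1},
    {"x": -20, "y": -30, "z": 0, "turn": 0, "gripper": -1},
    {"x": -20, "y": -40, "z": 0, "turn": 0, "gripper": -1},
    {"x": -20, "y": -40, "z": 0, "turn": 0, "gripper": -1},
    {"x": -20, "y": -40, "z": 0, "turn": 0, "gripper": -1},
    {"x": 0, "y": 0, "z": 0, "turn": 0, "gripper": -1}
  ]
}}

```text
time_s: 15.95
tool_pos: [317.2, 346.4, 177.6]
tool_rot: [179.6, -0.6, 6.8]
contact_force: [-0.2, -0.6, -0.5]
opening: 92.9
```

```bash
python3 -c "
from h import *
a=chk();b=chk('top'); 
for c in('top','scene'):
    for n in('sample_mid','blank_mid'):
        t=r.tip_of(c,n)[:1]; print(c,n,[(at(c,k['centre'],28).round(1),round(k['conf'],2)) for k in t])
g=[rect(c,k,12,380,740,-150,240) for c,k in(('top',b),('scene',a))]
cv2.imwrite('pics/a5.png',np.hstack([cv2.resize(k,(400,370)) for k in g]))"
```

```text
scene 16.0 [318.3 344.9 177.5] [-0.4 -0.3 -0.1]
None lat None
(0.68, array([624.4, 139.1]), np.float64(4.85), array([416. , 121.4]), array([665.2, 142.6]), 196) lat 96.0
tcp lat 344.5
top 16.15 [320.  342.7 177.3] [ 0.4  0.1 -1.2]
(0.76, array([542.9,  30.9]), np.float64(7.49), array([418.6,  14.5]), array([671.1,  47.7]), 672) lat 1.0
(0.74, array([528.9,  50.1]), np.float64(-80.61), array([496.4, 246.7]), array([ 560.5, -141.2]), 8718) lat 22.0
tcp lat 342.1
top sample_mid [(array([545.9,  38.9,  28. ]), 0.7)]
top blank_mid [(array([522.9, 127.2,  28. ]), 0.8)]
scene sample_mid [(array([ 622.3, -341. ,   28. ]), 0.67)]
scene blank_mid []
```

View pics/a5.png

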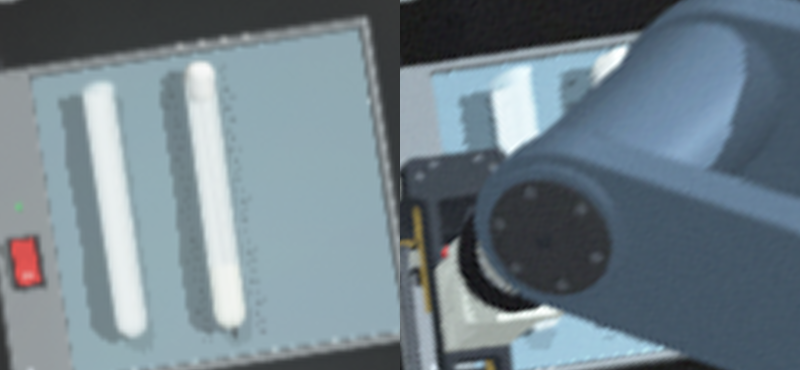

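From the top, the tube lies along the line at +1 mm, against -1 mm from the scene camera, and the blank is unmoved. The arm hides the rocker in the scene view, so I'll move it aside for one last check.

{"fn": "jog_arm", "kwargs": {
  "moves": [
    {"x": 0, "y": 45, "z": -5, "turn": 0, "gripper": -1},
    {"x": 0, "y": 45, "z": -5, "turn": 0, "gripper": -1},
    {"x": 0, "y": 45, "z": -5, "turn": 0, "gripper": -1},
    {"x": 0, "y": 45, "z": -5, "turn": 0, "gripper": -1},
    {"x": 0, "y": 45, "z": -5, "turn": 0, "gripper": -1},
    {"x": 0, "y": 45, "z": -5, "turn": 0, "gripper": -1},
    {"x": 0, "y": 45, "z": -5, "turn": 0, "gripper": -1},
    {"x": 0, "y": 45, "z": -5, "turn": 0, "gripper": -1},
    {"x": 0, "y": 40, "z": 0, "turn": 0, "gripper": -1},
    {"x": 0, "y": 0, "z": 0, "turn": 0, "gripper": -1}
  ]
}}

```text
time_s: 17.45
tool_pos: [366.2, -71.2, 223.5]
tool_rot: [179.4, -0.9, 6.4]
contact_force: [-0.1, 0.4, -0.5]
opening: 93.0
```

```bash
python3 -c "
from h import *
a=chk(); o=cv2.imread('pics/scene0.png')
cv2.imwrite('pics/a6.png',np.hstack([cv2.resize(k,(400,400),interpolation=2) for k in(o[205:265,205:265],a[205:265,205:265])]))"
```

```text
scene 17.5 [365.8 -69.5 223.3] [-0.7  0.5  0.1]
(0.61, array([542.3,  28.9]), np.float64(7.27), array([423.2,  13.7]), array([674.5,  45.7]), 610) lat -0.9
(0.57, array([533.4, 125.2]), np.float64(8.41), array([412.8, 107.4]), array([662.4, 144.3]), 754) lat 95.6
tcp lat -72.4
```

View pics/a6.png

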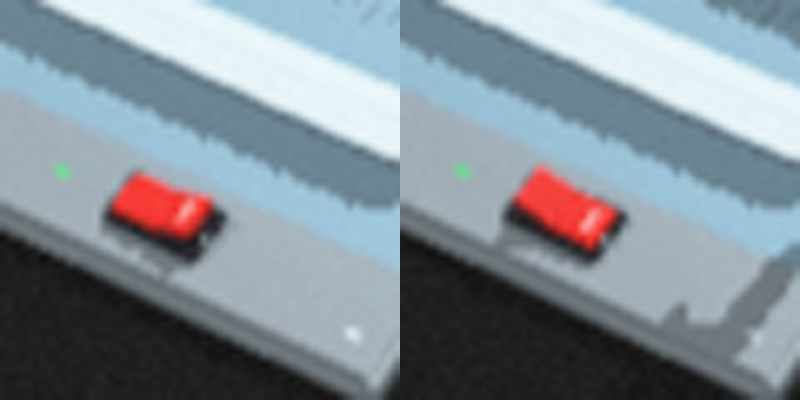

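The before and after crops show the rocker flipped: the far end at (540,170) is up and the near end at (600,245) is down. The blank is where it was. Handing in.

```bash
python3 -c "
from h import *
print(r.finish_job())"
```

```text
the job is handed in; nothing more can be done
None
```

The sample tube now lies along the reading line and the backlight switch is on. I handed the job in at about 17.5 s; it returned no verdict.

- **Sample tube:** I rolled it about 97 mm to the line with both fingertips, in slow steps. The last checks put it within about 1 mm of the line (top camera +1.0 mm, scene camera -0.9 mm) and about 1° from it. Its middle is within about 5 mm of the line's middle along its length. I did not measure the roll angle directly; the distance amounts to almost one full turn.
- **Switch:** I pressed the near end down until it met a firm stop at about 6 N. The before and after pictures show the near end down and the far end raised. I judged this by eye and did not measure the rocker's angle.
- **Blank tube:** it stayed in place within the measuring noise of about 1 mm. One top-view reading of it and two scene-view readings (both tubes) failed or were plainly wrong. In the scene view the arm was in the way. I set all of these aside.
- **Other items on the bench:** I did not measure them again at the end. The arm was never lowered near them, and no unexpected force showed up.
- **Robot:** it ended clear of everything, with the gripper open and the tips at a height of about 223 mm.

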